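Check-weigh a bin of fixings on the hanging scale

TASK

Check the stock in the blue bin by weight: lift the bin by the black grip of its wire carrier, hang the carrier's wire crown in the hook of the hanging scale, and ease it down slowly until the scale carries the whole weight and the pointer has settled; only then let go, so that the hook and pointer never jump or bounce. Leave the bin hanging upright and still, clear of the scale's base, do not push the hook down onto its stop, and leave the red bin and the other things on the bench where they are.

Things in the scene. Friction and masses are not known exactly. Their poses are not given: they have to be found in the camera images.
- scale: bench hanging scale, grey, bolted down: base plate 262 x 150 x 10 mm, from x = -54 to +208 mm; column 62 mm wide, 0.30 m high; round white dial, 100 mm, on top, to 0.40 m. Origin: on the bench, straight under the hook's lowest point. x points from the hook to the column, whose face is at x = 126 mm; z up. A bin comes in level from the front (-x side), its wire above the hook's tip, its box below the rod.
- hook_seat (a point): where the centre of a hung 6 mm wire rests in the hook; moves with the hook, 262 mm above the bench unloaded; axes as the scale's. Hook: 9 mm steel rod in the x-z plane; an arm from the column, centre line 12 mm above this point, dips into a rounded V saddle 45 mm wide, open upwards (rod's underside 12 mm below this point), and rises to a tip at x = -26 mm, its top 20 mm above this point. Free space above.
- scale_hook (a joint): how far the sprung hook has been pulled down, in m: 0 unloaded, stop at 0.085. The spring is linear, 120 N/m (8.2 mm for each 100 g), lightly damped: a load let go more than about 3 mm (0.4 N) above or below its balance height makes the hook and pointer jump and bounce.
- scale_pointer (a joint): angle of the red pointer on the white dial, in rad: 0 straight up, growing clockwise as seen from the front, 60 rad for each m of hook travel (0.49 rad for each 100 g).
- blue_bin: blue bin of fixings fixed in its steel wire carrier, one rigid loose piece. Origin: centre of its underside; z up; x from its low front lip to its back; the bail stands in the y-z plane. Tray 138 x 112 mm, box 84 mm high, bail 118 mm wide, its 6 mm wire peaked in the middle (crown) 157 mm up. Weight unknown, 0.3 to 0.88 kg, balanced under the crown. It may hang either way round.
- blue_bin_grip (a point): centre of the black grip of the blue bin's carrier, 187 mm above the underside: a block 24 mm (carrier's x) by 16 mm (y) by 30 mm high on a thin neck straight above the crown. Pinch it across its 16 mm (fingers closing along the carrier's y), so that the hook's rod can pass below and between the fingers. Axes as the blue bin's.
- blue_bin_crown (a point): centre of the 6 mm wire at the peak of the blue bin's bail, 30 mm below the grip's centre, 157 mm above the underside; this is what rests in the hook. Between the box's rim and the crown there are 70 mm of free height.
- red_bin: a red bin in a like carrier (tray 156 x 126 mm, grip at the same height), loose; it is not to be weighed and stays where it is. Origin: centre of its underside.
- valve: brass ball valve with a red lever, 36 x 85 x 50 mm, lying near the front edge; bystander.
- nipple_a: brass hose nipple, 52 x 27 x 24 mm, near the front edge; bystander.
- nipple_b: brass hose nipple, 59 x 31 x 27 mm, near the front edge; bystander.
- screwdriver: red screwdriver, 200 x 26 x 26 mm, near the front edge; bystander.
- tub: small white lidded tub, 64 mm across and 66 mm high, at the back; bystander.

How it is judged:
By the outcome, as a careful person would: the job done as asked, in the order asked, and still so for the second after the job is handed in, with the robot touching nothing.
It also fails if it takes over 70 s, if anything falls off the work surface, if the arm or the gripper's body presses on something with over 40 N, if the wrist force passes 120 N, or if a joint passes its speed limit or range.

ROBOT

A 6-joint arm with a two-finger parallel gripper is mounted at the origin on a cart in front of the work surface, level with it; the furniture and walls round the work are solid. World frame = base frame: x ahead of the robot, y to its left, z up, the work surface at z = 0. Lengths are in m, angles in rad, forces in N, time in s.
With the tool pointing down it reaches from about 0.425 to 0.95 m from the base axis. Payload 3.5 kg.
Tool frame: the origin (TCP) lies at the very end of the fingers, on their centre line; the grasp point (between the pads) lies behind it (ctrl.grasp_offset is the z of the grasp point in the tool frame, in m); z points along the fingers, x is the direction in which the jaws open and shut, and the axes are right-handed (so a half turn about z gives the same grasp; the last joint's range is limited). The gripper opens to 85 mm and grips with 20 to 120 N. Pads are 22 mm wide; open, the fingers measure 114 mm over their backs; the gripper's body (76 mm by 85 mm) begins 54 mm behind the grasp point. The pads swing forward as they close: fully open they stand 13 mm farther back than shut.
Start: joints at [-1.271, 0.286, 1.577, -0, 1.279, -0.15], TCP at [0.294, -0.608, 0.231] pointing down, gripper open.
Joint ranges: [-2.77, 2.77], [-0.9, 2.22], [0.21, 2.48], [-1.53, 4.67], [0.24, 2.81], [-2.84, 2.84]. Speed limits (rad/s): [2.79, 2.79, 3.14, 3.14, 3.14, 3.14].

INTERFACE

Orientations are given as a unit quaternion [x, y, z, w].
In Python, from plant import ctrl gives the robot as it stands.
- The arm moves only by the shell command python3 -m jog 'ROWS' [FORCE]. ROWS is JSON, a list of rows, each an object with "grip": the closure, from 0 (fully open) to 1 (shut); "xyz": the shift along the tool's x, y, z in m, a list of three; "dr": the turn, a rotation vector about the tool's x, y, z in rad, a list of three. A call has 1 to 12 rows; each row is the pose to reach, as a shift and turn from the pose commanded when the call began, along the tool's axes at that moment; what a row does not reach only later rows make up. A row lasts 1/12 s, in which the tool goes at most 41.7 mm and 7.16 degrees, less where a joint would pass 70% of its speed; a pose out of reach is approached as far as the arm can. A call with a gripper value outside its range is refused whole. The fingers move at their own pace and stop on an object; FORCE is the grip in N (left out, the last holds). Time passes only in rows, so rows that repeat a pose let the fingers close. It gives the time, the measured TCP pose, the force and the opening at its end, in the units of the state.
- ctrl.get_state(): the state, without advancing time (a new reading comes with each control period).
- ctrl.read_camera(name): name is "side" or "top"; returns the picture (384x512x3 uint8, red, green, blue); there is no depth.
- ctrl.get_calibration(name): a dict with "mtx" (3x3 intrinsics, pixels), "R" (3x3) and "t" (3): a world point X has camera coordinates R X + t. Camera axes: x right, y down, z forward; pixel columns grow to the right and rows downward; lengths in m; the calibration is good to about 2 mm. A picture is of the moment at which its call begins. get_calibration takes no time and is no camera call.
- ctrl.sign_off(): hands the job in, once; it reports no verdict.
The state is a dict: "time": time; "qpos": joint angles; "dq": joint speeds; "joint_efforts": joint torques, N m; "eef_pos": TCP position; "tcp_rot": TCP orientation; "contact_force": force on the tool from outside, world axes, zero at the start; "wrist_torque": the same for the moment, N m; "opening": opening from 0.0 (shut) to 1.0 (fully open).
Only numpy, scipy, OpenCV 4.12 (cv2) and the standard library are available. Lean on these libraries where they do the work, as an engineer would, in place of code of your own. Each camera call takes 0.05 s, during which the arm holds its last target.

## Working session

There is one attempt and no reset: what is moved stays moved. The work goes in short steps, Python scripts to look and compute and a shell command to move; the robot and the scene stay as the last step left them, time stands still between calls to the robot, and variables do not carry over. Pictures are saved under pics/ and viewed, and the job is handed in when it is done.

```bash
ls; mkdir -p pics; python3 - <<'E'
from plant import ctrl
import cv2
for n in("side","top"):
    im=ctrl.read_camera(n); cv2.imwrite(f"pics/{n}0.png",im[:,:,::-1])
    c=ctrl.get_calibration(n); print(n,c)
s=ctrl.get_state();print(s,ctrl.grasp_offset)
E
```

```text
pics
side {'mtx': array([[410.05894471,   0.        , 254.19868514],
       [  0.        , 410.05894471, 185.98737584],
       [  0.        ,   0.        ,   1.        ]]), 'R': array([[-0.99981099,  0.01884967,  0.00476074],
       [ 0.00297653,  0.39039912, -0.9206409 ],
       [-0.01921237, -0.92045272, -0.39038144]]), 't': array([0.5342268 , 0.13174705, 1.18061594])}
top {'mtx': array([[374.6229485 ,   0.        , 259.21758304],
       [  0.        , 374.6229485 , 191.88340799],
       [  0.        ,   0.        ,   1.        ]]), 'R': array([[-0.01533773, -0.99978536,  0.01392766],
       [-0.99389194,  0.01372189, -0.1095012 ],
       [ 0.10928658, -0.01552208, -0.99388908]]), 't': array([0.17799739, 0.56373529, 1.11663057])}
{'time': 0.1, 'qpos': array([-1.27099372e+00,  2.87103936e-01,  1.57802160e+00,  7.44894052e-06,
        1.27862071e+00, -1.49988477e-01]), 'dq': array([ 4.95510189e-04, -3.36831756e-03, -3.42167871e-03, -6.35271659e-04,
        4.70840276e-05,  3.25715307e-03]), 'joint_efforts': array([ 1.29757558e-03, -4.07297266e+01, -2.93698740e+01, -1.02176484e-04,
        3.39698083e-03,  6.89619188e-07]), 'eef_pos': array([ 0.29333252, -0.60727188,  0.23007247]), 'tcp_rot': array([ 8.46986955e-01, -5.31612584e-01, -8.13932265e-04, -7.04996964e-04]), 'contact_force': array([ 0.43778765, -0.38559517, -0.21126175]), 'wrist_torque': array([-0.01871248, -0.0336134 , -0.03296866]), 'opening': 1.0010160038355238} -0.0187
```

View pics/side0.png

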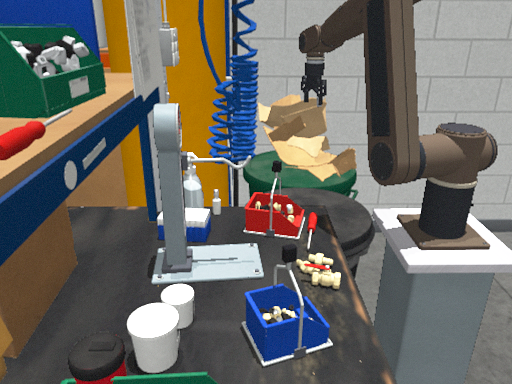

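View pics/top0.png

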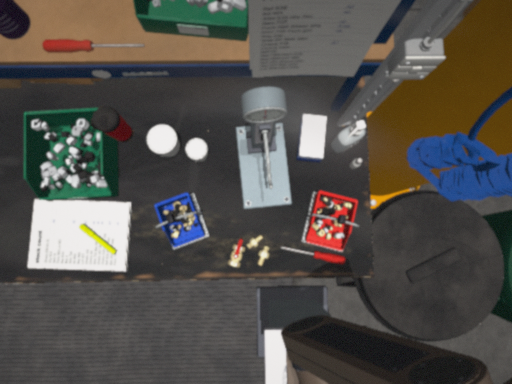

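The side view shows the blue bin at about (287,320) with its grip at (289,254), and the hook at about (245,160). In the top view the blue bin is at about (180,222), and the scale runs from (265,205) up to the dial at (264,105). I'll enlarge these areas.

```bash
python3 - <<'E'
import cv2
s=cv2.imread("pics/side0.png");t=cv2.imread("pics/top0.png")
def crop(im,x0,y0,w,h,k,n): cv2.imwrite(n,cv2.resize(im[y0:y0+h,x0:x0+w],None,fx=k,fy=k,interpolation=cv2.INTER_CUBIC))
crop(s,230,235,110,130,4.5,"pics/c1.png")
crop(s,140,95,140,190,3,"pics/c2.png")
crop(t,145,180,75,75,8,"pics/c3.png")
crop(t,225,80,80,140,4,"pics/c4.png")
E
```

```text
(no output)
```

View pics/c1.png

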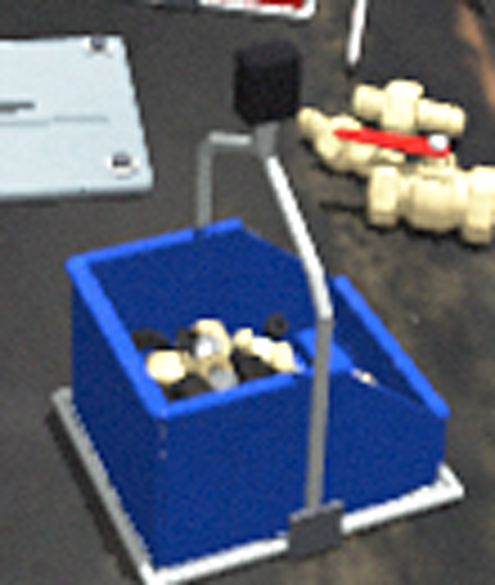

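View pics/c2.png

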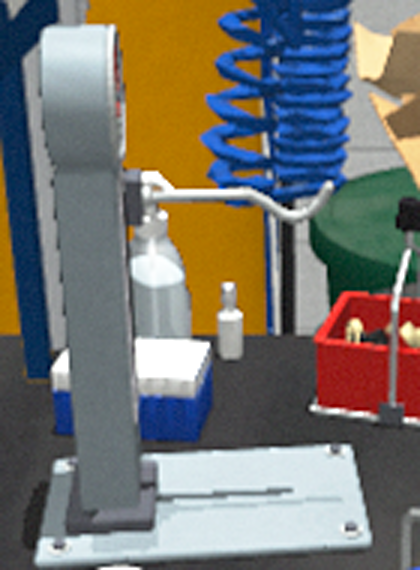

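View pics/c3.png

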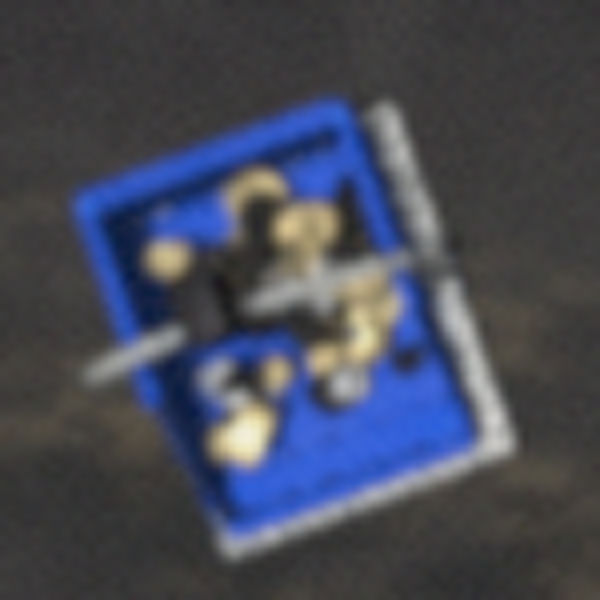

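View pics/c4.png

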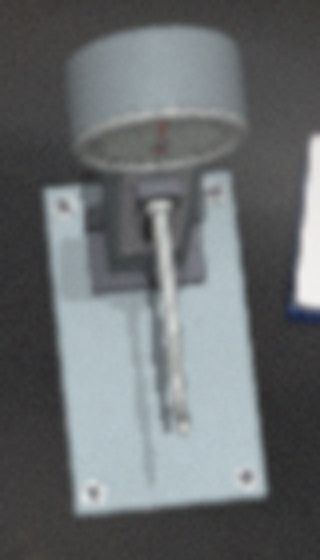

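```bash
cat > h.py <<'E'
from plant import ctrl
import numpy as np
from scipy.optimize import least_squares
from scipy.spatial.transform import Rotation as Ro
C={n:ctrl.get_calibration(n) for n in("side","top")}
def proj(n,X):
    c=C[n];p=c["mtx"]@(c["R"]@np.asarray(X,float)+c["t"]);return p[:2]/p[2]
def ray(n,uv,z):
    c=C[n];d=c["R"].T@np.linalg.inv(c["mtx"])@[*uv,1];o=-c["R"].T@c["t"];return o+d*(z-o[2])/d[2]
def fit(obs,x0):
    def w(p,l):
        c,s=np.cos(p[2]),np.sin(p[2]);return [p[0]+c*l[0]-s*l[1],p[1]+s*l[0]+c*l[1],l[2]]
    f=lambda p:np.concatenate([proj(n,w(p,l))-uv for n,uv,l in obs])
    r=least_squares(f,x0,loss="soft_l1");return r.x,f(r.x).reshape(-1,2)
def tri(us,ut):
    return least_squares(lambda X:np.r_[proj("side",X)-us,proj("top",X)-ut],[.6,0,.2]).x
E
cat > m.py <<'E'
from h import *
S1=lambda a,b:(230+a/4.5,235+b/4.5);S2=lambda a,b:(140+a/3,95+b/3);T3=lambda a,b:(145+a/8,180+b/8);T4=lambda a,b:(225+a/4,80+b/4)
hx,hy=.069,.056
o=[("side",S1(267,83),(0,0,.187)),("side",S1(265,143),(0,0,.157)),("side",S1(150,580),(hx,hy,.003)),("side",S1(460,490),(-hx,hy,.003)),
("top",T3(230,552),(-hx,hy,.003)),("top",T3(507,450),(-hx,-hy,.003)),("top",T3(385,108),(hx,-hy,.003))]
p,r=fit(o,[.6,.2,.34]);print(p,np.degrees(p[2]));print(r.round(1))
o=[("top",T4(45,188),(.208,.075,.01)),("top",T4(78,513),(-.054,.075,.01)),("top",T4(267,495),(-.054,-.075,.01)),("top",T4(230,175),(.208,-.075,.01)),
("side",S2(370,557),(-.054,.075,.01)),("side",S2(350,445),(-.054,-.075,.01)),("side",S2(35,562),(.208,.075,.01)),("side",S2(293,212),(0,0,.2545))]
p,r=fit(o,[.7,0,.1]);print(p,np.degrees(p[2]));print(r.round(1))
c,s=np.cos(p[2]),np.sin(p[2])
for l in [(-.026,.2785),(0,.2545)]:
    X=[p[0]+c*l[0],p[1]+s*l[0],l[1]];print(X,proj("top",X),proj("side",X))
print("tip",tri(S2(330,185),T4(183,425)))
s=ctrl.get_state();R=Ro.from_quat(s["tcp_rot"]).as_matrix();print(R.round(3),s["eef_pos"],s["time"])
E
python3 m.py
```

```text
[0.48035019 0.40330873 0.3413815 ] 19.559719183159533
[[ 0.1 -0.7]
 [-0.1  0.3]
 [ 0.3  0.9]
 [-0.7  0.8]
 [ 0.5 -0.1]
 [ 0.3 -0.1]
 [ 0.7  0.9]]
[0.57593017 0.14852408 0.08533215] 4.889171840313358
[[-0.6 -0.1]
 [-0.9  0.8]
 [-0.1  0.5]
 [ 0.1 -1.3]
 [ 0.5 -5.7]
 [ 0.2 -1.2]
 [-1.2 -0.8]
 [ 0.   1.5]]
[np.float64(0.5500247775635074), np.float64(0.14630813561364117), 0.2785] [270.55360242 187.11821166] [249.06096696 156.82760417]
[np.float64(0.5759301745118309), np.float64(0.14852407987056482), 0.2545] [269.03233283 177.8978569 ] [237.6892732  167.16085817]
tip [0.54983877 0.14594362 0.27902679]
[[ 0.435 -0.901 -0.001]
 [-0.901 -0.435  0.002]
 [-0.002 -0.    -1.   ]] [ 0.29333252 -0.60727188  0.23007247] 0.1
```

```bash
python3 -m jog '[{"grip":0,"xyz":[0,0,-0.04],"dr":[0,0,0]},{"grip":0,"xyz":[0,0,-0.08],"dr":[0,0,0]},{"grip":0,"xyz":[0,0,-0.12],"dr":[0,0,0.05]},{"grip":0,"xyz":[-0.034,-0.03,-0.12],"dr":[0,0,0.108]},{"grip":0,"xyz":[-0.06,-0.055,-0.12],"dr":[0,0,0.108]},{"grip":0,"xyz":[-0.09,-0.08,-0.12],"dr":[0,0,0.108]},{"grip":0,"xyz":[-0.12,-0.108,-0.12],"dr":[0,0,0.108]},{"grip":0,"xyz":[-0.15,-0.135,-0.12],"dr":[0,0,0.108]},{"grip":0,"xyz":[-0.18,-0.16,-0.12],"dr":[0,0,0.108]},{"grip":0,"xyz":[-0.21,-0.19,-0.12],"dr":[0,0,0.108]},{"grip":0,"xyz":[-0.24,-0.215,-0.12],"dr":[0,0,0.108]},{"grip":0,"xyz":[-0.27,-0.242,-0.12],"dr":[0,0,0.108]}]'
cat > st.py <<'E'
from h import *
import sys
s=ctrl.get_state();R=Ro.from_quat(s["tcp_rot"]).as_matrix()
print("t",s["time"],"tcp",s["eef_pos"].round(4),"yawx",np.degrees(np.arctan2(R[1,0],R[0,0])).round(2),"tz",R[:,2].round(4),"F",s["contact_force"].round(2),"M",s["wrist_torque"].round(2),"op",round(s["opening"],3),"q6",s["qpos"].round(2))
for a in sys.argv[1:]:
    g=np.array(eval(a));print(a,"->tool",(R.T@(g-s["eef_pos"])).round(4))
E
python3 st.py "[.44,-.1,.35]" "[.43,.1,.35]"
```

```text
time: 1.1
eef_pos: [0.3939, -0.2574, 0.3508]
tcp_rot: [0.817, -0.577, -0.0, -0.0]
contact_force: [0.8, 0.9, 0.2]
opening: 1.002
t 1.1 tcp [ 0.3939 -0.2574  0.3508] yawx -70.45 tz [-4.e-04  6.e-04 -1.e+00] F [0.76 0.92 0.24] M [-0.03 -0.02 -0.08] op 1.002 q6 [-0.8  -0.25  1.91  0.    1.49  0.43]
[.44,-.1,.35] ->tool [-0.1329 -0.0961  0.0008]
[.43,.1,.35] ->tool [-0.3247 -0.1537  0.001 ]
```

```bash
python3 -m jog '[{"grip":0,"xyz":[-0.033,-0.024,0],"dr":[0,0,0]},{"grip":0,"xyz":[-0.066,-0.048,0],"dr":[0,0,0]},{"grip":0,"xyz":[-0.1,-0.073,0],"dr":[0,0,0]},{"grip":0,"xyz":[-0.133,-0.1,0],"dr":[0,0,0]},{"grip":0,"xyz":[-0.168,-0.112,0],"dr":[0,0,0]},{"grip":0,"xyz":[-0.205,-0.126,0],"dr":[0,0,0]},{"grip":0,"xyz":[-0.24,-0.138,0],"dr":[0,0,0]},{"grip":0,"xyz":[-0.275,-0.15,0],"dr":[0,0,0]},{"grip":0,"xyz":[-0.315,-0.163,0],"dr":[0,0,0]},{"grip":0,"xyz":[-0.315,-0.163,0],"dr":[0,0,0]}]'
python3 st.py "[.48035,.4033,.35]" "[.48035,.4033,.24]"
```

```text
time: 1.93
eef_pos: [0.4407, 0.0979, 0.351]
tcp_rot: [0.82, -0.573, -0.001, -0.001]
contact_force: [-0.8, -0.4, 0.3]
opening: 1.002
t 1.9333 tcp [0.4407 0.0979 0.351 ] yawx -69.92 tz [-8.0e-04  3.3e-03 -1.0e+00] F [-0.83 -0.36  0.28] M [-0.03  0.04 -0.01] op 1.002 q6 [-0.01 -0.3   1.94  0.    1.5   1.21]
[.48035,.4033,.35] ->tool [-0.2732 -0.1421  0.002 ]
[.48035,.4033,.24] ->tool [-0.2728 -0.142   0.112 ]
```

```bash
python3 -m jog '[{"grip":0,"xyz":[-0.034,-0.018,0],"dr":[0,0,0]},{"grip":0,"xyz":[-0.068,-0.036,0],"dr":[0,0,0]},{"grip":0,"xyz":[-0.102,-0.054,0],"dr":[0,0,0]},{"grip":0,"xyz":[-0.136,-0.071,0],"dr":[0,0,0]},{"grip":0,"xyz":[-0.17,-0.089,0],"dr":[0,0,0]},{"grip":0,"xyz":[-0.204,-0.107,0],"dr":[0,0,0]},{"grip":0,"xyz":[-0.238,-0.125,0],"dr":[0,0,0]},{"grip":0,"xyz":[-0.26,-0.136,0],"dr":[0,0,0]},{"grip":0,"xyz":[-0.273,-0.142,0],"dr":[0,0,0]},{"grip":0,"xyz":[-0.273,-0.142,0.04],"dr":[0,0,0]},{"grip":0,"xyz":[-0.273,-0.142,0.08],"dr":[0,0,0]},{"grip":0,"xyz":[-0.273,-0.142,0.1],"dr":[0,0,0]}]'
python3 -m jog '[{"grip":0,"xyz":[0,0,0.01],"dr":[0,0,0]},{"grip":0,"xyz":[0,0,0.01],"dr":[0,0,0]},{"grip":0,"xyz":[0,0,0.01],"dr":[0,0,0]}]'
python3 st.py "[.48035,.4033,.1723]"; python3 - <<'E'
from plant import ctrl
import cv2
for n,(x,y) in {"side":(210,170),"top":(110,150)}.items():
    im=ctrl.read_camera(n)[:,:,::-1]; cv2.imwrite(f"pics/{n}1.png",cv2.resize(im[y:y+200,x:x+150],None,fx=3,fy=3,interpolation=cv2.INTER_CUBIC))
E
```

```text
time: 2.93
eef_pos: [0.4826, 0.3951, 0.2457]
tcp_rot: [0.817, -0.577, -0.001, 0.004]
contact_force: [-0.1, -0.1, -1.3]
opening: 0.998
time: 3.18
eef_pos: [0.4849, 0.3963, 0.2422]
tcp_rot: [0.817, -0.577, 0.0, -0.0]
contact_force: [-0.4, 0.0, 0.4]
opening: 0.999
t 3.1833 tcp [0.4849 0.3963 0.2422] yawx -70.46 tz [ 7.e-04  2.e-04 -1.e+00] F [-0.36  0.04  0.39] M [-0.03  0.02 -0.02] op 0.999 q6 [ 0.52  0.17  1.69 -0.    1.28  1.75]
[.48035,.4033,.1723] ->tool [-0.0081  0.002   0.0699]
```

View pics/side1.png

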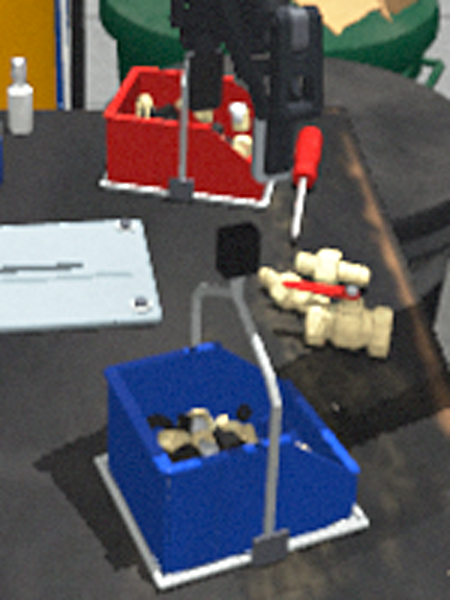

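View pics/top1.png

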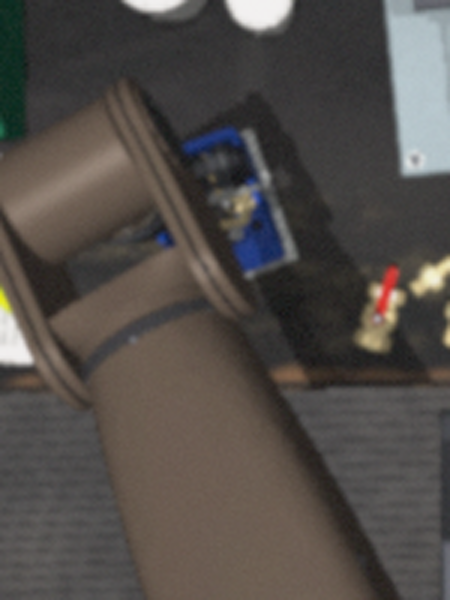

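```bash
python3 - <<'E'
from h import *
for X in([.4849,.3963,.255],[.48035,.4033,.202],[.48035,.4033,.187]): print((proj("side",X)-[210,170])*3,(proj("top",X)-[110,150])*3)
a=np.radians(-70.44);d=np.array([np.cos(a),np.sin(a),0])
for k in(-.05,.05): print((proj("side",np.array([.4849,.3963,.255])+k*d)-[210,170])*3)
E
```

```text
[233.6975116  140.43213603] [173.35981802 198.89964324]
[239.24148619 226.44885395] [179.24893892 207.10944019]
[238.26188474 248.37379019] [183.1042372  207.75585525]
[272.90833892 180.41563955]
[198.98744376 105.03808254]
```

```bash
python3 -m jog '[{"grip":0,"xyz":[-0.008,0.002,0.02],"dr":[0,0,0]},{"grip":0,"xyz":[-0.008,0.002,0.04],"dr":[0,0,0]},{"grip":0,"xyz":[-0.008,0.002,0.055],"dr":[0,0,0]},{"grip":0,"xyz":[-0.008,0.002,0.065],"dr":[0,0,0]},{"grip":0,"xyz":[-0.008,0.002,0.07],"dr":[0,0,0]},{"grip":0,"xyz":[-0.008,0.002,0.07],"dr":[0,0,0]},{"grip":0,"xyz":[-0.008,0.002,0.07],"dr":[0,0,0]}]'
python3 st.py "[.48035,.4033,.1723]"; python3 - <<'E'
from plant import ctrl
import cv2
for n,(x,y) in {"side":(210,170)}.items():
    im=ctrl.read_camera(n)[:,:,::-1]; cv2.imwrite(f"pics/{n}2.png",cv2.resize(im[y:y+200,x:x+150],None,fx=3,fy=3,interpolation=cv2.INTER_CUBIC))
E
```

```text
time: 3.87
eef_pos: [0.4805, 0.4039, 0.1728]
tcp_rot: [0.817, -0.577, 0.0, -0.001]
contact_force: [-0.6, 0.6, 0.2]
opening: 0.997
t 3.8667 tcp [0.4805 0.4039 0.1728] yawx -70.42 tz [ 0.0019  0.0011 -1.    ] F [-0.63  0.58  0.18] M [ 0.02  0.01 -0.04] op 0.997 q6 [ 0.54  0.23  1.75 -0.    1.15  1.77]
[.48035,.4033,.1723] ->tool [0.0005 0.0004 0.0005]
```

View pics/side2.png

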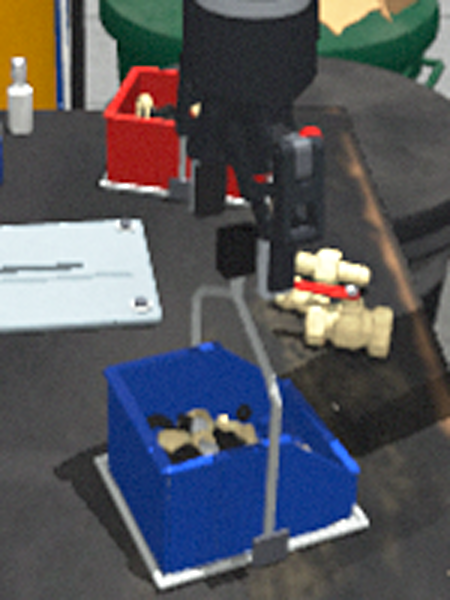

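The fingers straddle the black grip at about (237,250): the near finger is at (275,270) and the far one at (210,190). Next I close the gripper.

```bash
python3 -m jog '[{"grip":0.5,"xyz":[0,0,0],"dr":[0,0,0]},{"grip":0.6,"xyz":[0,0,0],"dr":[0,0,0]},{"grip":0.7,"xyz":[0,0,0],"dr":[0,0,0]},{"grip":0.8,"xyz":[0,0,0],"dr":[0,0,0]},{"grip":0.9,"xyz":[0,0,0],"dr":[0,0,0]},{"grip":1,"xyz":[0,0,0],"dr":[0,0,0]},{"grip":1,"xyz":[0,0,0],"dr":[0,0,0]},{"grip":1,"xyz":[0,0,0],"dr":[0,0,0]},{"grip":1,"xyz":[0,0,0],"dr":[0,0,0]},{"grip":1,"xyz":[0,0,0],"dr":[0,0,0]}]' 60
python3 st.py; python3 - <<'E'
from plant import ctrl
import cv2
for n,(x,y) in {"side":(210,170)}.items():
    im=ctrl.read_camera(n)[:,:,::-1]; cv2.imwrite(f"pics/{n}3.png",cv2.resize(im[y:y+200,x:x+150],None,fx=3,fy=3,interpolation=cv2.INTER_CUBIC))
E
```

```text
time: 4.75
eef_pos: [0.4799, 0.4036, 0.1715]
tcp_rot: [0.817, -0.577, 0.0, -0.0]
contact_force: [1.0, 0.5, 2.0]
opening: 0.178
t 4.75 tcp [0.4799 0.4036 0.1715] yawx -70.42 tz [ 5.e-04  1.e-04 -1.e+00] F [1.01 0.5  1.96] M [-0.05 -0.07  0.01] op 0.178 q6 [ 0.54  0.24  1.75 -0.    1.15  1.77]
```

View pics/side3.png

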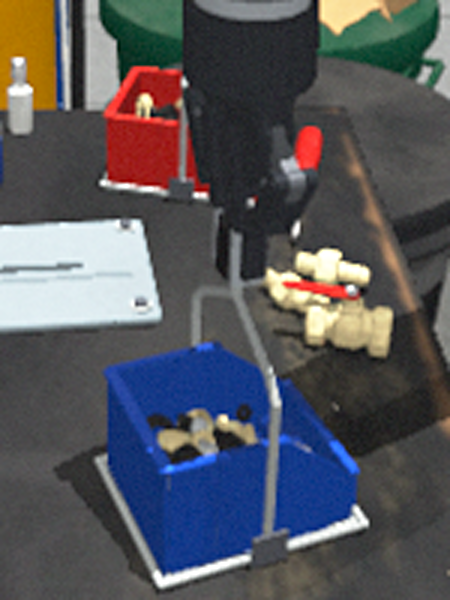

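```bash
python3 -m jog '[{"grip":1,"xyz":[0,0,-0.003],"dr":[0,0,0]},{"grip":1,"xyz":[0,0,-0.01],"dr":[0,0,0]},{"grip":1,"xyz":[0,0,-0.022],"dr":[0,0,0]},{"grip":1,"xyz":[0,0,-0.037],"dr":[0,0,0]},{"grip":1,"xyz":[0,0,-0.055],"dr":[0,0,0]},{"grip":1,"xyz":[0,0,-0.073],"dr":[0,0,0]},{"grip":1,"xyz":[0,0,-0.091],"dr":[0,0,0]},{"grip":1,"xyz":[0,0,-0.109],"dr":[0,0,0]},{"grip":1,"xyz":[0,0,-0.124],"dr":[0,0,0]},{"grip":1,"xyz":[0,0,-0.135],"dr":[0,0,0]},{"grip":1,"xyz":[0,0,-0.14],"dr":[0,0,0]},{"grip":1,"xyz":[0,0,-0.14],"dr":[0,0,0]}]'
python3 -m jog '[{"grip":1,"xyz":[0,0,0],"dr":[0,0,0]},{"grip":1,"xyz":[0,0,0],"dr":[0,0,0]},{"grip":1,"xyz":[0,0,0],"dr":[0,0,0]},{"grip":1,"xyz":[0,0,0],"dr":[0,0,0]}]'
python3 st.py "[.436,.1365,.3115]"  "[.436,.35,.3115]"; python3 - <<'E'
from plant import ctrl
import cv2
for n,(x,y) in {"side":(210,120)}.items():
    im=ctrl.read_camera(n)[:,:,::-1]; cv2.imwrite(f"pics/{n}4.png",cv2.resize(im[y:y+200,x:x+150],None,fx=3,fy=3,interpolation=cv2.INTER_CUBIC))
E
```

```text
time: 5.8
eef_pos: [0.48, 0.4038, 0.3129]
tcp_rot: [0.817, -0.577, 0.0, -0.001]
contact_force: [0.0, 0.5, -6.5]
opening: 0.177
time: 6.13
eef_pos: [0.4794, 0.4034, 0.3099]
tcp_rot: [0.817, -0.577, -0.0, 0.001]
contact_force: [0.2, -0.7, -5.9]
opening: 0.178
t 6.1333 tcp [0.4794 0.4034 0.3099] yawx -70.42 tz [-0.0021 -0.0012 -1.    ] F [ 0.23 -0.67 -5.91] M [ 0.01 -0.04 -0.05] op 0.178 q6 [0.54 0.13 1.61 0.   1.4  1.77]
[.436,.1365,.3115] ->tool [ 0.2369  0.1303 -0.0012]
[.436,.35,.3115] ->tool [ 0.0357  0.0587 -0.0015]
```

View pics/side4.png

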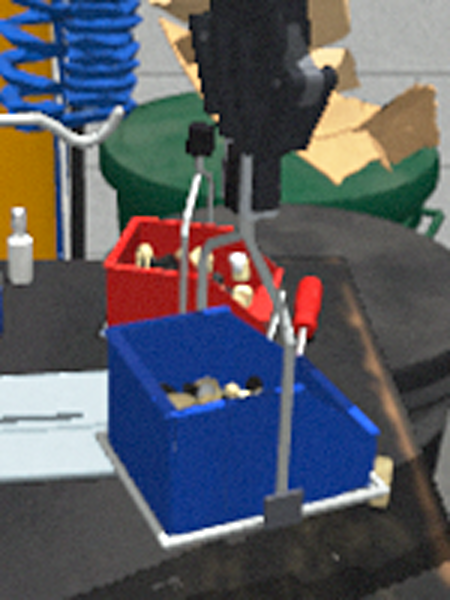

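```bash
python3 -m jog '[{"grip":1,"xyz":[0.006,0.002,0],"dr":[0,0,0.005]},{"grip":1,"xyz":[0.02,0.008,0],"dr":[0,0,0.02]},{"grip":1,"xyz":[0.042,0.016,0],"dr":[0,0,0.04]},{"grip":1,"xyz":[0.069,0.026,0],"dr":[0,0,0.07]},{"grip":1,"xyz":[0.096,0.036,0],"dr":[0,0,0.1]},{"grip":1,"xyz":[0.123,0.046,0],"dr":[0,0,0.13]},{"grip":1,"xyz":[0.15,0.056,0],"dr":[0,0,0.16]},{"grip":1,"xyz":[0.177,0.066,0],"dr":[0,0,0.19]},{"grip":1,"xyz":[0.204,0.076,0],"dr":[0,0,0.22]},{"grip":1,"xyz":[0.228,0.085,0],"dr":[0,0,0.24]},{"grip":1,"xyz":[0.242,0.09,0],"dr":[0,0,0.252]},{"grip":1,"xyz":[0.247,0.092,0],"dr":[0,0,0.256]}]'
python3 -m jog '[{"grip":1,"xyz":[0,0,0],"dr":[0,0,0]},{"grip":1,"xyz":[0,0,0],"dr":[0,0,0]},{"grip":1,"xyz":[0,0,0],"dr":[0,0,0]},{"grip":1,"xyz":[0,0,0],"dr":[0,0,0]},{"grip":1,"xyz":[0,0,0],"dr":[0,0,0]},{"grip":1,"xyz":[0,0,0],"dr":[0,0,0]}]'
python3 st.py "[.476,.14,.3115]"  "[.576,.1485,.3115]"; python3 - <<'E'
from plant import ctrl
import cv2
for n,(x,y) in {"side":(140,80),"top":(170,80)}.items():
    im=ctrl.read_camera(n)[:,:,::-1]; cv2.imwrite(f"pics/{n}5.png",cv2.resize(im[y:y+190,x:x+200],None,fx=3,fy=3,interpolation=cv2.INTER_CUBIC))
E
```

```text
time: 7.18
eef_pos: [0.4757, 0.1374, 0.3115]
tcp_rot: [0.736, -0.677, 0.001, 0.001]
contact_force: [-0.5, 1.4, -6.0]
opening: 0.173
time: 7.68
eef_pos: [0.4758, 0.1407, 0.3113]
tcp_rot: [0.737, -0.676, -0.0, 0.0]
contact_force: [-0.2, -0.1, -6.3]
opening: 0.177
t 7.6833 tcp [0.4758 0.1407 0.3113] yawx -85.01 tz [-2.e-04  1.e-04 -1.e+00] F [-0.18 -0.12 -6.34] M [ 0.   -0.06  0.02] op 0.177 q6 [ 0.08 -0.17  1.91  0.    1.4   1.57]
[.476,.14,.3115] ->tool [ 0.0008 -0.0001 -0.0002]
[.576,.1485,.3115] ->tool [ 0.001  -0.1005 -0.0003]
```

View pics/side5.png

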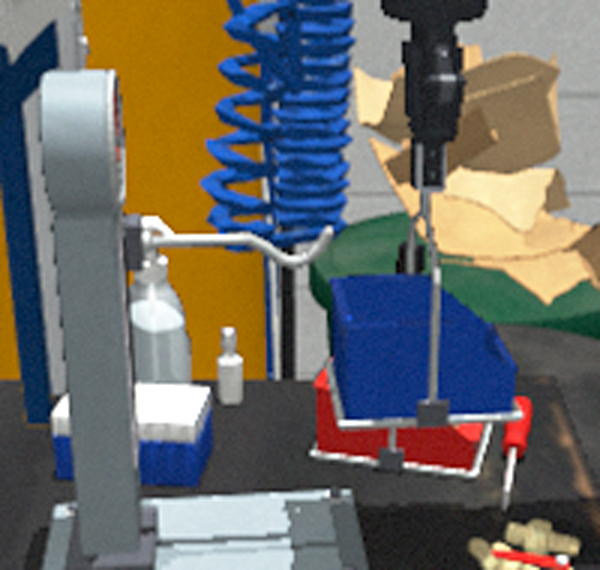

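View pics/top5.png

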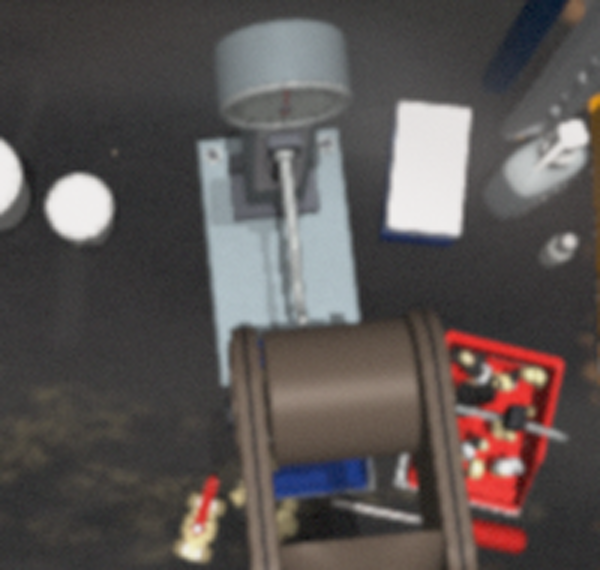

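```bash
python3 - <<'E'
from h import *
import cv2
a=np.radians(4.98);R=Ro.from_euler("z",a).as_matrix()
im=cv2.imread("pics/side5.png")
for l in[(0,0,.157),(-.069,.056,0),(.069,.056,0),(-.069,-.056,0),(.069,-.056,0),(0,0,.172)]:
    u=(proj("side",np.array([.4758,.1407,.297-.157])+R@l)-[140,80])*3;print(l,u.round())
    cv2.drawMarker(im,tuple(int(v) for v in u),(0,255,255),0,10,1)
cv2.imwrite("pics/side5m.png",cv2.resize(im[150:450,280:560],None,fx=2,fy=2))
E
```

```text
(0, 0, 0.157) [426. 205.]
(-0.069, 0.056, 0) [521. 420.]
(0.069, 0.056, 0) [341. 429.]
(-0.069, -0.056, 0) [489. 359.]
(0.069, -0.056, 0) [327. 366.]
(0, 0, 0.172) [426. 185.]
```

View pics/side5m.png

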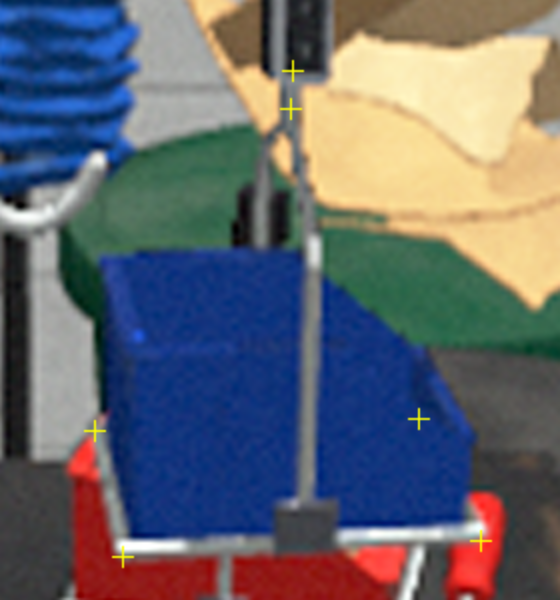

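```bash
python3 -m jog '[{"grip":1,"xyz":[0.0005,-0.002,-0.002],"dr":[0,0,0]},{"grip":1,"xyz":[0.0005,-0.007,-0.004],"dr":[0,0,0]},{"grip":1,"xyz":[0.0005,-0.014,-0.004],"dr":[0,0,0]},{"grip":1,"xyz":[0.0005,-0.021,-0.004],"dr":[0,0,0]},{"grip":1,"xyz":[0.0005,-0.028,-0.004],"dr":[0,0,0]},{"grip":1,"xyz":[0.0005,-0.035,-0.004],"dr":[0,0,0]},{"grip":1,"xyz":[0.0005,-0.042,-0.004],"dr":[0,0,0]},{"grip":1,"xyz":[0.0005,-0.049,-0.004],"dr":[0,0,0]},{"grip":1,"xyz":[0.0005,-0.055,-0.004],"dr":[0,0,0]},{"grip":1,"xyz":[0.0005,-0.059,-0.004],"dr":[0,0,0]},{"grip":1,"xyz":[0.0005,-0.06,-0.004],"dr":[0,0,0]},{"grip":1,"xyz":[0.0005,-0.06,-0.004],"dr":[0,0,0]}]'
python3 st.py "[.576,.1485,.3115]"; python3 - <<'E'
from plant import ctrl
import cv2
for n,(x,y) in {"side":(200,90),"top":(210,100)}.items():
    im=ctrl.read_camera(n)[:,:,::-1]; cv2.imwrite(f"pics/{n}6.png",cv2.resize(im[y:y+120,x:x+120],None,fx=5,fy=5,interpolation=cv2.INTER_CUBIC))
E
```

```text
time: 8.78
eef_pos: [0.5359, 0.1447, 0.3152]
tcp_rot: [0.737, -0.676, -0.0, 0.0]
contact_force: [0.2, -0.2, -6.3]
opening: 0.175
t 8.7833 tcp [0.5359 0.1447 0.3152] yawx -85.09 tz [-6.e-04 -1.e-04 -1.e+00] F [ 0.2  -0.19 -6.34] M [ 0.03  0.06 -0.05] op 0.175 q6 [ 0.08 -0.03  1.78 -0.    1.4   1.57]
[.576,.1485,.3115] ->tool [-0.0004 -0.0403  0.0036]
```

View pics/side6.png

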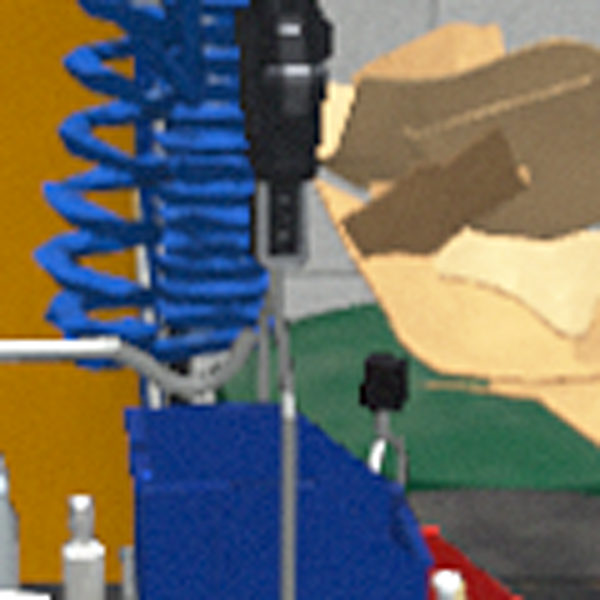

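View pics/top6.png

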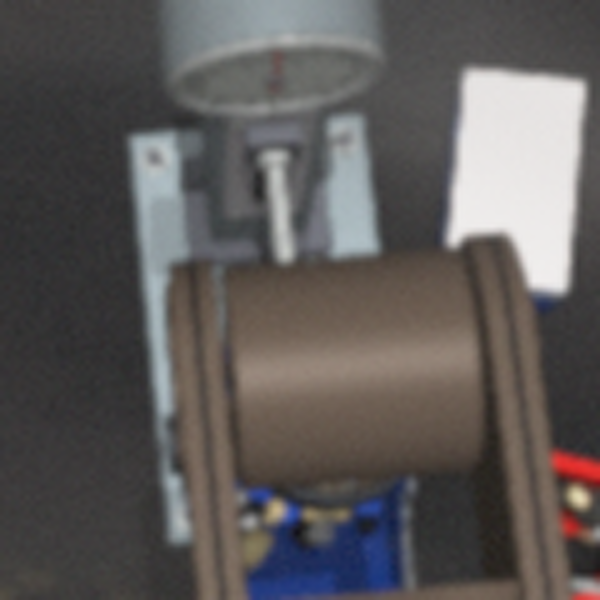

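```bash
python3 - <<'E'
from h import *
f=lambda X:((proj("side",X)-[200,90])*5).round(1)
for X in([.5359,.1447,.3007],[.5359,.1447,.2977],[.55,.146,.2785],[.55,.146,.282],[.5359,.1447,.3152],[.576,.1485,.2545]):print(X,f(X))
E
python3 - <<'E'
import cv2
im=cv2.imread("pics/side6.png")[220:420,170:340]
cv2.imwrite("pics/side6c.png",cv2.resize(im,None,fx=3.5,fy=3))
E
```

```text
[0.5359, 0.1447, 0.3007] [276.8 286. ]
[0.5359, 0.1447, 0.2977] [276.7 292.4]
[0.55, 0.146, 0.2785] [245.4 333.9]
[0.55, 0.146, 0.282] [245.4 326.6]
[0.5359, 0.1447, 0.3152] [277.  254.8]
[0.576, 0.1485, 0.2545] [188.3 385.8]
```

View pics/side6c.png

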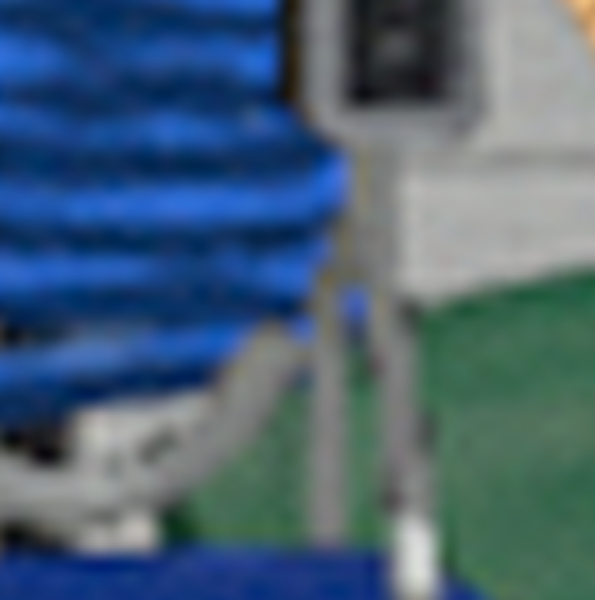

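```bash
python3 -m jog '[{"grip":1,"xyz":[0,-0.001,0],"dr":[0,0,0]},{"grip":1,"xyz":[0,-0.004,0],"dr":[0,0,0]},{"grip":1,"xyz":[0,-0.009,0],"dr":[0,0,0]},{"grip":1,"xyz":[0,-0.015,0],"dr":[0,0,0]},{"grip":1,"xyz":[0,-0.021,0],"dr":[0,0,0]},{"grip":1,"xyz":[0,-0.027,0],"dr":[0,0,0]},{"grip":1,"xyz":[0,-0.033,0],"dr":[0,0,0]},{"grip":1,"xyz":[0,-0.038,0],"dr":[0,0,0]},{"grip":1,"xyz":[0,-0.04,0],"dr":[0,0,0]},{"grip":1,"xyz":[0,-0.04,0],"dr":[0,0,0]},{"grip":1,"xyz":[0,-0.04,0],"dr":[0,0,0]}]'
python3 -m jog '[{"grip":1,"xyz":[0,0,0.002],"dr":[0,0,0]},{"grip":1,"xyz":[0,0,0.006],"dr":[0,0,0]},{"grip":1,"xyz":[0,0,0.01],"dr":[0,0,0]},{"grip":1,"xyz":[0,0,0.014],"dr":[0,0,0]},{"grip":1,"xyz":[0,0,0.018],"dr":[0,0,0]},{"grip":1,"xyz":[0,0,0.022],"dr":[0,0,0]},{"grip":1,"xyz":[0,0,0.025],"dr":[0,0,0]},{"grip":1,"xyz":[0,0,0.027],"dr":[0,0,0]},{"grip":1,"xyz":[0,0,0.028],"dr":[0,0,0]},{"grip":1,"xyz":[0,0,0.028],"dr":[0,0,0]},{"grip":1,"xyz":[0,0,0.028],"dr":[0,0,0]}]'
python3 st.py "[.576,.1485,.2765]"; python3 - <<'E'
from plant import ctrl
import cv2
for n,(x,y) in {"side":(170,90),"top":(210,60)}.items():
    im=ctrl.read_camera(n)[:,:,::-1]; cv2.imwrite(f"pics/{n}7.png",cv2.resize(im[y:y+120,x:x+120],None,fx=5,fy=5,interpolation=cv2.INTER_CUBIC))
E
```

```text
time: 9.8
eef_pos: [0.5755, 0.1481, 0.3152]
tcp_rot: [0.737, -0.676, -0.0, 0.0]
contact_force: [-0.3, -0.9, -5.5]
opening: 0.174
time: 10.72
eef_pos: [0.5756, 0.1481, 0.2875]
tcp_rot: [0.737, -0.676, 0.0, -0.0]
contact_force: [-0.2, -1.0, -6.5]
opening: 0.181
t 10.7167 tcp [0.5756 0.1481 0.2875] yawx -85.08 tz [ 2.e-04  0.e+00 -1.e+00] F [-0.24 -0.97 -6.51] M [ 0.01 -0.   -0.02] op 0.181 q6 [0.08 0.07 1.72 0.   1.35 1.57]
[.576,.1485,.2765] ->tool [-0.0003 -0.0004  0.011 ]
```

View pics/side7.png

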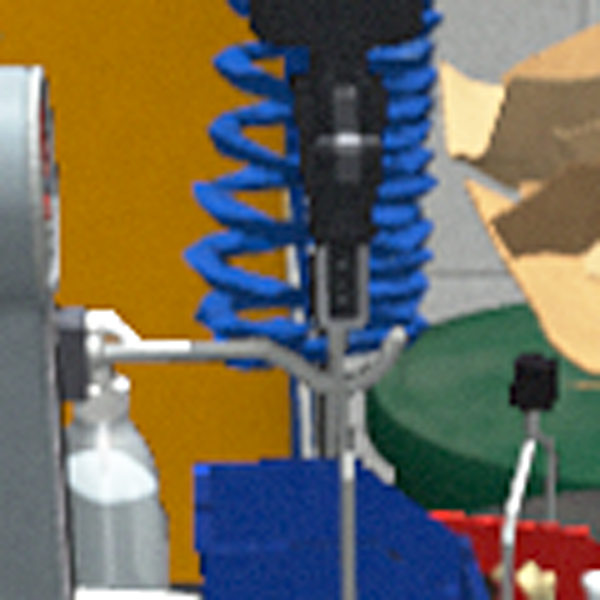

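View pics/top7.png

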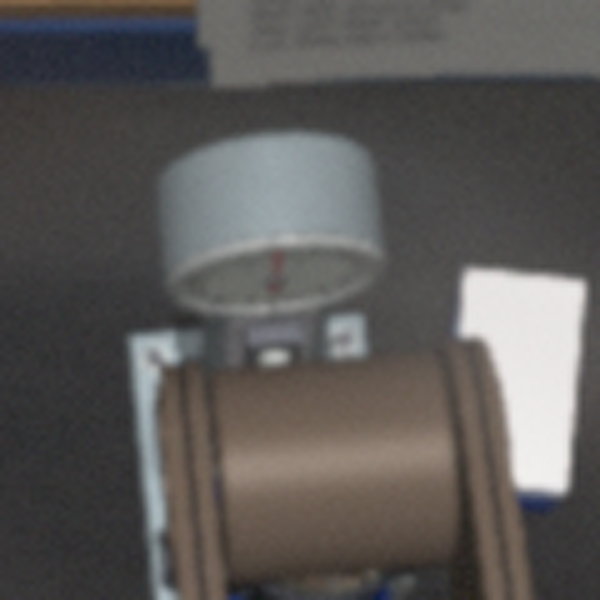

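```bash
python3 -m jog '[{"grip":1,"xyz":[0,0,0.001],"dr":[0,0,0]},{"grip":1,"xyz":[0,0,0.003],"dr":[0,0,0]},{"grip":1,"xyz":[0,0,0.005],"dr":[0,0,0]},{"grip":1,"xyz":[0,0,0.007],"dr":[0,0,0]},{"grip":1,"xyz":[0,0,0.009],"dr":[0,0,0]},{"grip":1,"xyz":[0,0,0.011],"dr":[0,0,0]},{"grip":1,"xyz":[0,0,0.013],"dr":[0,0,0]},{"grip":1,"xyz":[0,0,0.015],"dr":[0,0,0]},{"grip":1,"xyz":[0,0,0.017],"dr":[0,0,0]},{"grip":1,"xyz":[0,0,0.018],"dr":[0,0,0]},{"grip":1,"xyz":[0,0,0.0185],"dr":[0,0,0]},{"grip":1,"xyz":[0,0,0.0185],"dr":[0,0,0]}]'
python3 st.py "[.576,.1485,.2765]"; python3 - <<'E'
from plant import ctrl
import cv2
for n,(x,y) in {"side":(170,90),"top":(210,60)}.items():
    im=ctrl.read_camera(n)[:,:,::-1]; cv2.imwrite(f"pics/{n}8.png",cv2.resize(im[y:y+120,x:x+120],None,fx=5,fy=5,interpolation=cv2.INTER_CUBIC))
from h import *;print([ctrl.get_state()["contact_force"].round(2)])
E
```

```text
time: 11.82
eef_pos: [0.5755, 0.1482, 0.2688]
tcp_rot: [0.737, -0.676, -0.0, 0.0]
contact_force: [-0.7, 0.4, -5.2]
opening: 0.17
t 11.8167 tcp [0.5755 0.1482 0.2688] yawx -85.08 tz [-1.e-04 -0.e+00 -1.e+00] F [-0.68  0.38 -5.21] M [-0.02  0.08 -0.04] op 0.17 q6 [ 0.08  0.08  1.74 -0.    1.32  1.57]
[.576,.1485,.2765] ->tool [-0.0003 -0.0005 -0.0077]
[array([-0.81, -0.22, -5.27])]
```

View pics/side8.png

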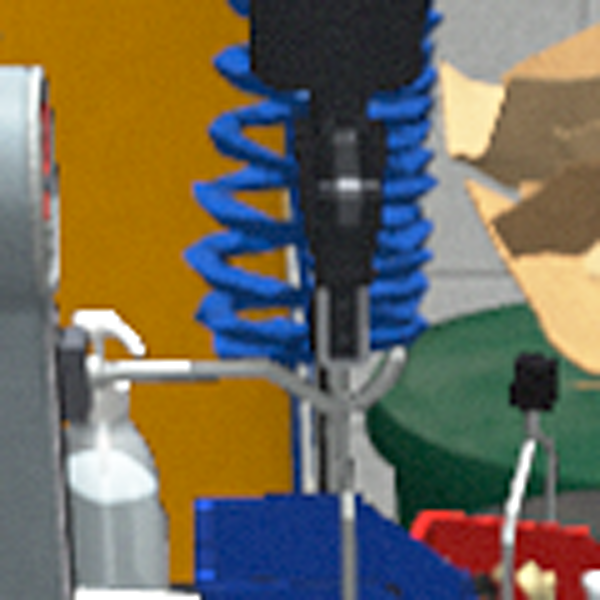

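View pics/top8.png

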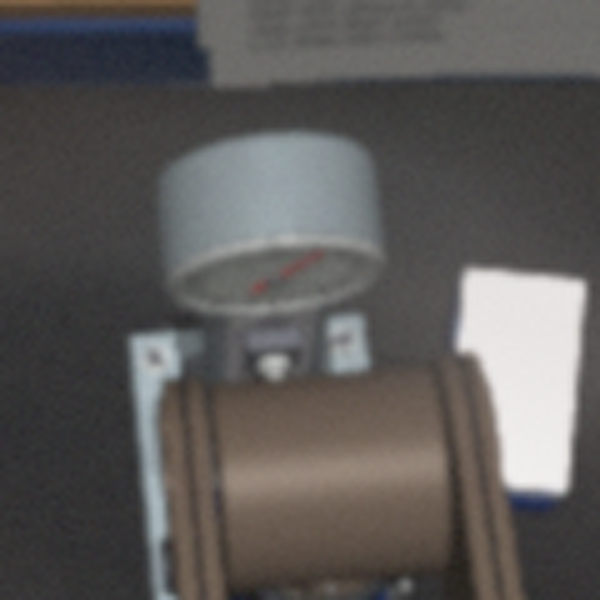

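```bash
cat > av.py <<'E'
from h import *
F=[];Z=[];M=[]
for i in range(12):
    ctrl.read_camera("top");s=ctrl.get_state();F.append(s["contact_force"]);Z.append(s["eef_pos"]);M.append(s["wrist_torque"])
print(s["time"],"F",np.mean(F,0).round(3),"sd",np.std(F,0).round(2),"pos",np.mean(Z,0).round(4),"M",np.mean(M,0).round(3),s["opening"])
E
python3 av.py
python3 -m jog '[{"grip":1,"xyz":[0,0,0.0015],"dr":[0,0,0]},{"grip":1,"xyz":[0,0,0.004],"dr":[0,0,0]},{"grip":1,"xyz":[0,0,0.007],"dr":[0,0,0]},{"grip":1,"xyz":[0,0,0.01],"dr":[0,0,0]},{"grip":1,"xyz":[0,0,0.013],"dr":[0,0,0]},{"grip":1,"xyz":[0,0,0.016],"dr":[0,0,0]},{"grip":1,"xyz":[0,0,0.019],"dr":[0,0,0]},{"grip":1,"xyz":[0,0,0.022],"dr":[0,0,0]},{"grip":1,"xyz":[0,0,0.025],"dr":[0,0,0]},{"grip":1,"xyz":[0,0,0.028],"dr":[0,0,0]},{"grip":1,"xyz":[0,0,0.0295],"dr":[0,0,0]},{"grip":1,"xyz":[0,0,0.03],"dr":[0,0,0]}]'
python3 av.py; python3 - <<'E'
from plant import ctrl
import cv2
for n,(x,y) in {"side":(170,110),"top":(210,60)}.items():
    im=ctrl.read_camera(n)[:,:,::-1]; cv2.imwrite(f"pics/{n}9.png",cv2.resize(im[y:y+120,x:x+120],None,fx=5,fy=5,interpolation=cv2.INTER_CUBIC))
E
```

```text
12.5167 F [-0.844 -0.057 -4.951] sd [0.46 0.49 0.5 ] pos [0.5755 0.1481 0.2689] M [-0.012  0.125 -0.014] 0.17507809761270324
time: 13.52
eef_pos: [0.5756, 0.1481, 0.2387]
tcp_rot: [0.737, -0.676, 0.0, -0.0]
contact_force: [-0.7, -0.1, -1.8]
opening: 0.176
14.1167 F [-1.292 -0.097 -1.068] sd [0.34 0.6  0.22] pos [0.5756 0.1481 0.239 ] M [-0.056  0.228  0.003] 0.17250109320457796
```

View pics/side9.png

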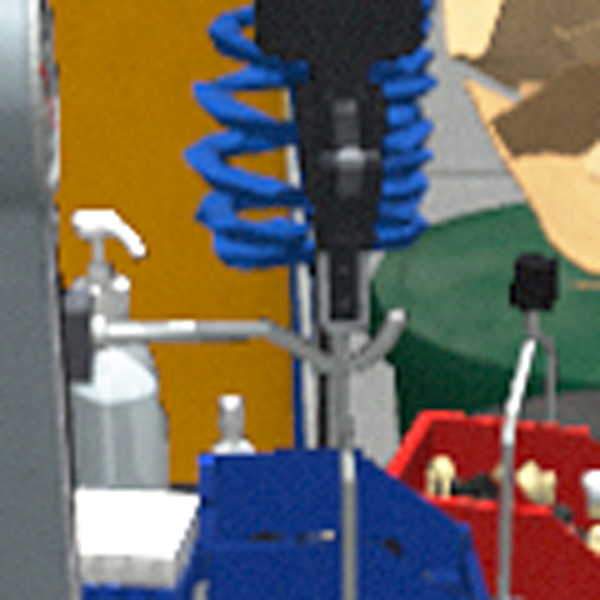

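View pics/top9.png

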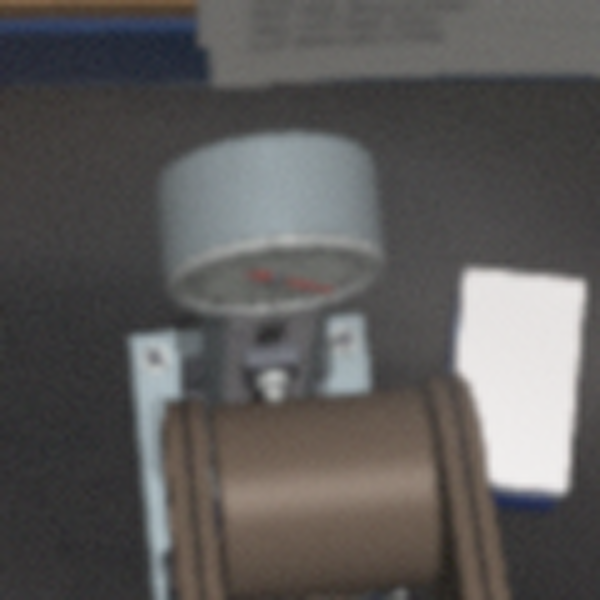

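```bash
sed -i 's/range(12)/range(30)/' av.py
python3 -m jog '[{"grip":1,"xyz":[0,0.0005,0.001],"dr":[0,0,0]},{"grip":1,"xyz":[0,0.001,0.0025],"dr":[0,0,0]},{"grip":1,"xyz":[0,0.0015,0.004],"dr":[0,0,0]},{"grip":1,"xyz":[0,0.002,0.0055],"dr":[0,0,0]},{"grip":1,"xyz":[0,0.002,0.007],"dr":[0,0,0]},{"grip":1,"xyz":[0,0.002,0.008],"dr":[0,0,0]},{"grip":1,"xyz":[0,0.002,0.008],"dr":[0,0,0]},{"grip":1,"xyz":[0,0.002,0.008],"dr":[0,0,0]}]'
python3 av.py
```

```text
time: 14.88
eef_pos: [0.5743, 0.1478, 0.2312]
tcp_rot: [0.737, -0.676, 0.001, -0.001]
contact_force: [4.3, -1.0, -0.6]
opening: 0.178
16.3833 F [ 5.01  -0.993 -0.467] sd [0.52 0.45 0.58] pos [0.574  0.1478 0.2311] M [-0.212 -0.951  0.   ] 0.173860672908974
```

```bash

python3 -m jog '[{"grip":1,"xyz":[0,-0.0005,0],"dr":[0,0,0]},{"grip":1,"xyz":[0,-0.001,0],"dr":[0,0,0]},{"grip":1,"xyz":[0,-0.0016,0],"dr":[0,0,0]},{"grip":1,"xyz":[0,-0.0016,0],"dr":[0,0,0]},{"grip":1,"xyz":[0,-0.0016,0],"dr":[0,0,0]}]'
python3 av.py
```

```text
time: 16.8
eef_pos: [0.5743, 0.1479, 0.2303]
tcp_rot: [0.737, -0.676, -0.001, 0.001]
contact_force: [1.8, -1.4, 0.4]
opening: 0.181
18.3 F [-2.524 -3.098 -0.298] sd [1.69 0.63 0.53] pos [0.5745 0.148  0.2305] M [-0.596  0.461 -0.002] 0.17766933893235706
```

```bash
python3 - <<'E'
from h import *
import cv2
for n,(x,y) in {"side":(150,100),"top":(210,60)}.items():
    im=ctrl.read_camera(n)[:,:,::-1]; cv2.imwrite(f"pics/{n}10.png",cv2.resize(im[y:y+150,x:x+150],None,fx=4,fy=4,interpolation=cv2.INTER_CUBIC))
for i in range(10):
    ctrl.read_camera("top");s=ctrl.get_state();print(s["contact_force"].round(1),s["eef_pos"].round(4),s["wrist_torque"].round(2),s["dq"].round(3))
E
```

```text
[-4.3 -3.2  0.2] [0.5746 0.148  0.2305] [-0.64  0.72 -0.06] [ 0.     0.    -0.001  0.    -0.001 -0.001]
[-3.3 -4.2 -0.2] [0.5746 0.148  0.2305] [-0.65  0.78  0.03] [-0.001  0.001  0.001 -0.002 -0.001 -0.001]
[-3.5 -3.7 -0.8] [0.5746 0.148  0.2305] [-0.59  0.73 -0.01] [-0.001 -0.     0.001  0.001  0.     0.001]
[-3.8 -2.9  0. ] [0.5746 0.148  0.2305] [-0.66  0.77  0.03] [ 0.001  0.001 -0.002 -0.001  0.     0.003]
[-3.6 -3.5 -0.1] [0.5746 0.148  0.2305] [-0.64  0.74 -0.04] [ 0.001  0.001  0.001  0.001 -0.     0.   ]
[-4.2 -4.   0.4] [0.5746 0.148  0.2305] [-0.69  0.72  0.03] [ 0.     0.002  0.     0.    -0.002  0.   ]
[-4.1 -3.  -0.8] [0.5746 0.148  0.2305] [-0.64  0.77  0.05] [ 0.     0.001 -0.    -0.001  0.    -0.   ]
[-4.3 -3.  -0.4] [0.5746 0.148  0.2305] [-0.62  0.7   0.  ] [-0.    -0.    -0.001 -0.    -0.002 -0.   ]
[-3.5 -4.  -0.1] [0.5746 0.148  0.2305] [-0.65  0.72 -0.  ] [-0.    -0.001  0.001  0.001 -0.    -0.   ]
[-3.5 -3.6 -0.8] [0.5746 0.148  0.2305] [-0.71  0.76 -0.08] [ 0.001 -0.001  0.    -0.001 -0.001 -0.002]
```

View pics/side10.png

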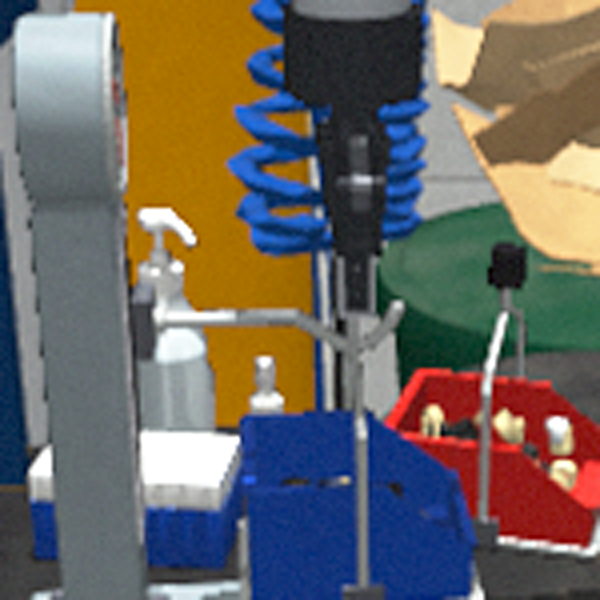

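View pics/top10.png

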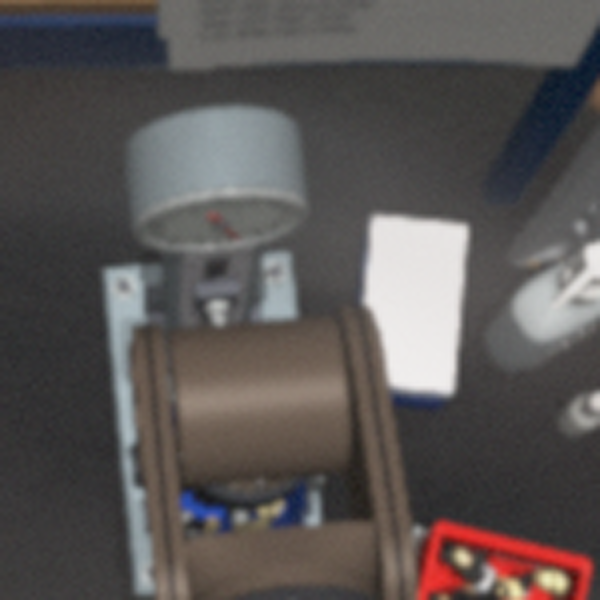

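```bash
cat > av2.py <<'E'
from h import *
F=[];Z=[];M=[]
for i in range(24):
    ctrl.read_camera("top");s=ctrl.get_state();F.append(s["contact_force"]);Z.append(s["eef_pos"]);M.append(s["wrist_torque"])
for k in(0,8,16):
    print(s["time"],"F",np.mean(F[k:k+8],0).round(2),"pos",np.mean(Z[k:k+8],0).round(4),"M",np.mean(M[k:k+8],0).round(3))
E
python3 -m jog '[{"grip":1,"xyz":[0.0003,0.0003,0],"dr":[0,0,0]},{"grip":1,"xyz":[0.0006,0.0007,0],"dr":[0,0,0]},{"grip":1,"xyz":[0.0006,0.0007,0],"dr":[0,0,0]}]'
python3 av2.py
```

```text
time: 19.15
eef_pos: [0.5745, 0.1479, 0.2309]
tcp_rot: [0.737, -0.676, -0.0, -0.001]
contact_force: [-2.1, -1.0, -0.8]
opening: 0.178
20.35 F [-2.62 -0.55 -0.35] pos [0.5745 0.1478 0.2309] M [-0.153  0.538 -0.002]
20.35 F [-3.08  0.51 -0.63] pos [0.5745 0.1478 0.2309] M [0.125 0.51  0.001]
20.35 F [-2.54  1.51 -0.52] pos [0.5745 0.1477 0.2309] M [ 0.305  0.506 -0.018]
```

```bash

python3 -m jog '[{"grip":1,"xyz":[-0.0001,0.0003,0.001],"dr":[0,0,0]},{"grip":1,"xyz":[-0.0002,0.0005,0.002],"dr":[0,0,0]},{"grip":1,"xyz":[-0.0002,0.0005,0.003],"dr":[0,0,0]},{"grip":1,"xyz":[-0.0002,0.0005,0.004],"dr":[0,0,0]},{"grip":1,"xyz":[-0.0002,0.0005,0.004],"dr":[0,0,0]},{"grip":1,"xyz":[-0.0002,0.0005,0.004],"dr":[0,0,0]}]'
python3 av2.py;python3 av2.py
```

```text
time: 20.85
eef_pos: [0.5744, 0.1477, 0.227]
tcp_rot: [0.737, -0.676, 0.0, -0.0]
contact_force: [-0.6, 1.7, -0.1]
opening: 0.178
22.05 F [ 0.02  2.22 -0.24] pos [0.5743 0.1477 0.2271] M [ 0.453  0.012 -0.018]
22.05 F [ 0.98  2.42 -0.4 ] pos [0.5743 0.1477 0.227 ] M [ 0.505 -0.179 -0.003]
22.05 F [ 1.79  2.9  -0.17] pos [0.5742 0.1476 0.227 ] M [ 0.517 -0.329 -0.003]
23.25 F [2.38 2.94 0.11] pos [0.5742 0.1476 0.2269] M [ 0.571 -0.45  -0.009]
23.25 F [ 2.93  3.03 -0.  ] pos [0.5741 0.1476 0.2269] M [ 0.57  -0.547 -0.001]
23.25 F [3.28 2.94 0.16] pos [0.5741 0.1476 0.2269] M [ 0.586 -0.642 -0.013]
```

```bash

python3 -m jog '[{"grip":1,"xyz":[-0.0002,-0.0003,0],"dr":[0,0,0]},{"grip":1,"xyz":[-0.0002,-0.0003,0],"dr":[0,0,0]},{"grip":1,"xyz":[-0.0002,-0.0003,0],"dr":[0,0,0]}]'
python3 av2.py;python3 av2.py
```

```text
time: 23.5
eef_pos: [0.5741, 0.1476, 0.2267]
tcp_rot: [0.737, -0.676, -0.0, 0.0]
contact_force: [3.0, 3.2, 0.5]
opening: 0.176
24.7 F [ 2.88  1.71 -0.05] pos [0.5742 0.1476 0.2268] M [ 0.345 -0.523 -0.004]
24.7 F [2.53 1.21 0.41] pos [0.5742 0.1477 0.2268] M [ 0.233 -0.446  0.021]
24.7 F [ 2.4   0.78 -0.25] pos [0.5742 0.1477 0.2268] M [ 0.162 -0.416  0.023]
25.9 F [ 2.37  0.53 -0.17] pos [0.5742 0.1477 0.2268] M [ 0.072 -0.393 -0.013]
25.9 F [ 1.96 -0.01 -0.1 ] pos [0.5742 0.1477 0.2268] M [ 0.007 -0.346  0.015]
25.9 F [ 1.47 -0.1   0.17] pos [0.5742 0.1478 0.2268] M [-0.028 -0.319  0.008]
```

```bash

python3 -m jog '[{"grip":1,"xyz":[0,-0.0001,0],"dr":[0,0,0]},{"grip":1,"xyz":[0,-0.0001,0],"dr":[0,0,0]},{"grip":1,"xyz":[0,-0.0001,0],"dr":[0,0,0]}]'
python3 av2.py;python3 av2.py
python3 - <<'E'
from h import *
import cv2
for n,(x,y) in {"side":(150,130),"top":(210,60)}.items():
    im=ctrl.read_camera(n)[:,:,::-1]; cv2.imwrite(f"pics/{n}11.png",cv2.resize(im[y:y+150,x:x+150],None,fx=4,fy=4,interpolation=cv2.INTER_CUBIC))
E
```

```text
time: 26.15
eef_pos: [0.5743, 0.1478, 0.2268]
tcp_rot: [0.737, -0.676, -0.0, 0.0]
contact_force: [0.9, -0.1, 0.9]
opening: 0.174
27.35 F [ 1.4  -0.9   0.39] pos [0.5743 0.1478 0.2268] M [-0.12  -0.197  0.004]
27.35 F [ 0.8  -0.92  0.46] pos [0.5743 0.1478 0.2268] M [-0.163 -0.159 -0.018]
27.35 F [ 0.73 -1.41  0.16] pos [0.5743 0.1478 0.2268] M [-0.164 -0.103 -0.001]
28.55 F [ 0.46 -0.97  0.09] pos [0.5743 0.1478 0.2268] M [-0.196 -0.078  0.006]
28.55 F [ 0.25 -1.37  0.11] pos [0.5743 0.1478 0.2268] M [-0.225 -0.05   0.008]
28.55 F [ 0.18 -1.41 -0.12] pos [0.5743 0.1478 0.2268] M [-0.22  -0.012  0.004]
```

View pics/side11.png

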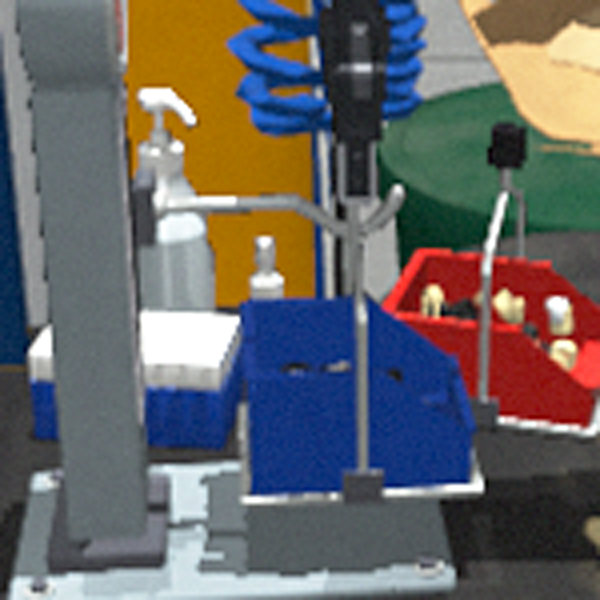

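View pics/top11.png

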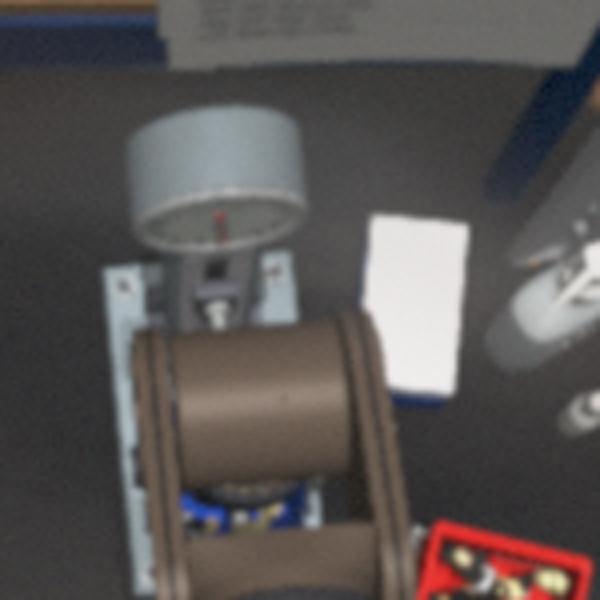

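```bash

python3 -m jog '[{"grip":1,"xyz":[0.0001,0,0],"dr":[0,0,0]},{"grip":1,"xyz":[0.0001,0,0],"dr":[0,0,0]},{"grip":1,"xyz":[0.0001,0,0],"dr":[0,0,0]}]'
python3 av2.py; python3 -m jog '[{"grip":1,"xyz":[0,0,0],"dr":[0,0,0]},{"grip":1,"xyz":[0,0,0],"dr":[0,0,0]},{"grip":1,"xyz":[0,0,0],"dr":[0,0,0]}]' 20
python3 av2.py
```

```text
time: 28.9
eef_pos: [0.5743, 0.1478, 0.2268]
tcp_rot: [0.737, -0.676, -0.0, -0.0]
contact_force: [0.1, -1.1, -0.4]
opening: 0.178
30.1 F [-0.11 -0.99  0.03] pos [0.5743 0.1478 0.2268] M [-0.148  0.03  -0.015]
30.1 F [-0.43 -0.86 -0.07] pos [0.5743 0.1478 0.2268] M [-0.131  0.055  0.014]
30.1 F [-0.12 -0.41  0.23] pos [0.5743 0.1478 0.2268] M [-0.107  0.048  0.004]
time: 30.35
eef_pos: [0.5743, 0.1478, 0.2268]
tcp_rot: [0.737, -0.676, -0.0, -0.0]
contact_force: [-0.6, 0.1, 0.5]
opening: 0.181
31.55 F [-0.44 -0.35  0.42] pos [0.5743 0.1478 0.2268] M [-0.067  0.092 -0.002]
31.55 F [-0.37 -0.22 -0.15] pos [0.5743 0.1478 0.2268] M [-0.043  0.108  0.022]
31.55 F [-0.67 -0.1   0.03] pos [0.5743 0.1478 0.2268] M [-0.014  0.112 -0.005]
```

```bash

python3 -m jog '[{"grip":0.84,"xyz":[0,0,0],"dr":[0,0,0]},{"grip":0.83,"xyz":[0,0,0],"dr":[0,0,0]},{"grip":0.82,"xyz":[0,0,0],"dr":[0,0,0]},{"grip":0.81,"xyz":[0,0,0],"dr":[0,0,0]},{"grip":0.8,"xyz":[0,0,0],"dr":[0,0,0]},{"grip":0.79,"xyz":[0,0,0],"dr":[0,0,0]},{"grip":0.78,"xyz":[0,0,0],"dr":[0,0,0]},{"grip":0.76,"xyz":[0,0,0],"dr":[0,0,0]},{"grip":0.74,"xyz":[0,0,0],"dr":[0,0,0]},{"grip":0.7,"xyz":[0,0,0],"dr":[0,0,0]},{"grip":0.66,"xyz":[0,0,0],"dr":[0,0,0]},{"grip":0.62,"xyz":[0,0,0],"dr":[0,0,0]}]'
python3 st.py
cat > two.py <<'E'
from h import *
import cv2,sys
k=sys.argv[1];A=[];B=[]
for i in range(4):
    A.append(ctrl.read_camera("side")[130:280,150:300,::-1].copy());B.append(ctrl.read_camera("top")[85:130,235:295,::-1].copy())
r=lambda im,f:cv2.resize(im,None,fx=f,fy=f,interpolation=cv2.INTER_CUBIC)
cv2.imwrite(f"pics/s{k}.png",r(A[-1],4));cv2.imwrite(f"pics/t{k}.png",np.hstack([r(b,3) for b in B]))
print("side diffs",[int(np.abs(a.astype(int)-A[0]).max(2).__gt__(40).sum()) for a in A[1:]])
E
python3 two.py a
```

```text
time: 32.55
eef_pos: [0.5744, 0.1477, 0.2268]
tcp_rot: [0.737, -0.676, 0.0, -0.0]
contact_force: [0.2, -0.6, 0.3]
opening: 0.381
t 32.55 tcp [0.5744 0.1477 0.2268] yawx -85.08 tz [ 1.e-04  0.e+00 -1.e+00] F [ 0.21 -0.61  0.27] M [ 0.04 -0.04 -0.02] op 0.381 q6 [0.08 0.11 1.79 0.   1.24 1.57]
side diffs [3, 2, 2]
```

View pics/sa.png

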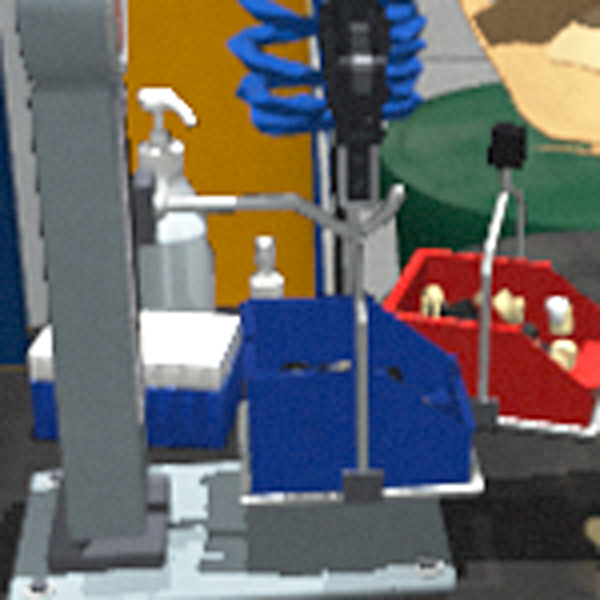

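View pics/ta.png

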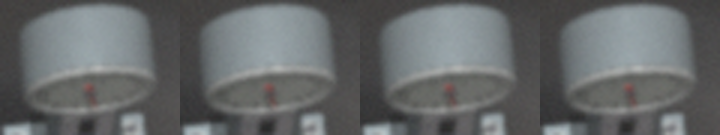

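```bash

python3 -m jog '[{"grip":0.55,"xyz":[0,0,0],"dr":[0,0,0]},{"grip":0.48,"xyz":[0,0,0],"dr":[0,0,0]},{"grip":0.4,"xyz":[0,0,0],"dr":[0,0,0]},{"grip":0.3,"xyz":[0,0,0],"dr":[0,0,0]},{"grip":0.3,"xyz":[0,0,-0.002],"dr":[0,0,0]},{"grip":0.3,"xyz":[0,0,-0.006],"dr":[0,0,0]},{"grip":0.3,"xyz":[0,0,-0.012],"dr":[0,0,0]},{"grip":0.3,"xyz":[0,0,-0.02],"dr":[0,0,0]},{"grip":0.3,"xyz":[0,0,-0.03],"dr":[0,0,0]},{"grip":0.3,"xyz":[0,0,-0.042],"dr":[0,0,0]},{"grip":0.3,"xyz":[0,0,-0.055],"dr":[0,0,0]},{"grip":0.3,"xyz":[0,0,-0.07],"dr":[0,0,0]}]'
python3 -m jog '[{"grip":0.3,"xyz":[0,0,-0.02],"dr":[0,0,0]},{"grip":0.3,"xyz":[0,0,-0.04],"dr":[0,0,0]},{"grip":0.3,"xyz":[0,0,-0.06],"dr":[0,0,0]},{"grip":0.3,"xyz":[0,0,-0.07],"dr":[0,0,0]},{"grip":0.3,"xyz":[0,0.02,-0.07],"dr":[0,0,0]},{"grip":0.3,"xyz":[0,0.04,-0.07],"dr":[0,0,0]},{"grip":0.3,"xyz":[0,0.06,-0.07],"dr":[0,0,0]},{"grip":0.3,"xyz":[0,0.08,-0.07],"dr":[0,0,0]},{"grip":0.3,"xyz":[0,0.1,-0.07],"dr":[0,0,0]},{"grip":0.3,"xyz":[0,0.11,-0.07],"dr":[0,0,0]},{"grip":0.3,"xyz":[0,0.11,-0.07],"dr":[0,0,0]},{"grip":0.3,"xyz":[0,0.11,-0.07],"dr":[0,0,0]}]'
python3 two.py b; python3 - <<'E'
from h import *
import cv2
for n in("side","top"): cv2.imwrite(f"pics/{n}_end.png",ctrl.read_camera(n)[:,:,::-1])
E
```

```text
time: 33.95
eef_pos: [0.5744, 0.1478, 0.2984]
tcp_rot: [0.737, -0.676, 0.0, -0.0]
contact_force: [0.6, -0.1, -0.2]
opening: 0.702
time: 34.95
eef_pos: [0.465, 0.1383, 0.3675]
tcp_rot: [0.737, -0.676, 0.001, -0.001]
contact_force: [0.2, -0.6, 0.6]
opening: 0.699
side diffs [5, 5, 5]
```

View pics/sb.png

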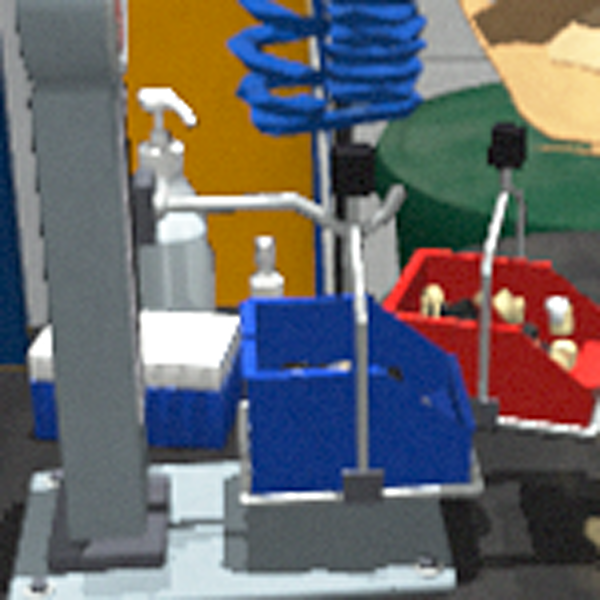

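View pics/tb.png

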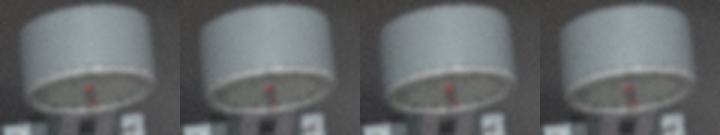

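View pics/side_end.png

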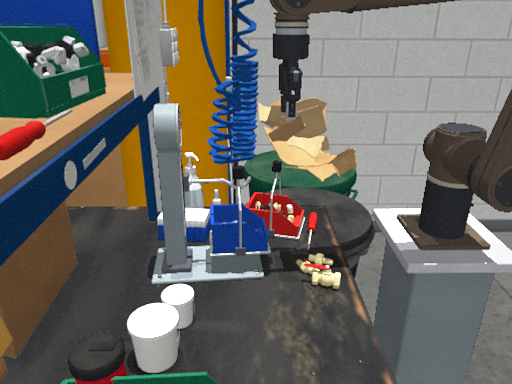

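View pics/top_end.png

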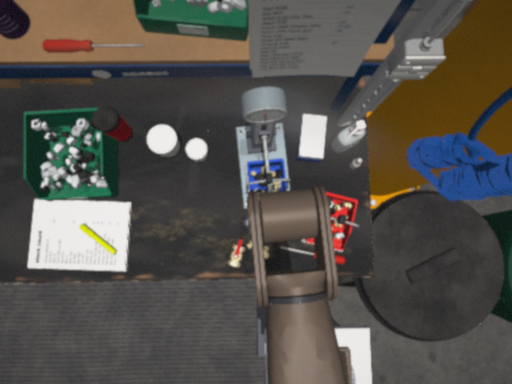

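The pictures show the bin hanging upright in the hook at (240,180) in the side view. The pointer is steady, pointing almost straight down, the red bin and the small parts have not moved, and the arm is clear. Handing in.

```bash
python3 -c "
from plant import ctrl
print(ctrl.sign_off(), ctrl.get_state()['time'])"
```

```text
the job is handed in; nothing more can be done
the job is handed in; nothing more can be done
```

The blue bin is hanging by its wire crown in the scale's hook, upright and clear of the base, and the job is handed in at about 35 s of the 70 s allowed. I lifted it by the black grip, hung it, eased it down until the vertical force on the gripper averaged about zero, then opened the fingers gradually and backed the arm away.

- **Weight:** the pointer sits at about 3 rad, so the hook has come down roughly 50 mm. That makes the bin about 0.6 kg, which agrees with the roughly 6.1 N felt at the wrist while it was lifted.
- **After letting go:** pictures taken right after release and again with the arm clear show the pointer and bin unmoving. The hook is well above its stop.
- **Other items:** the red bin, the tub and the small parts look as they did at the start. In the last top view the arm hid some of the small parts, but the side view shows them in place.
- **Side forces while easing it down:** the small sideways corrections I made in the hook briefly gave side forces of 3 to 5 N. I trimmed these to under about 0.7 N before opening the fingers.
- **Uncertainty:** the force readings scatter by about 0.5 N, so I averaged them. I judged the release to be within about 1 to 2 mm of balance.

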